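Sweep the core plugs into the collecting pan

TASK

Sweep the three loose black core plugs across the bench with the fingers into the open-fronted collecting pan, until each lies wholly inside it, past the sloping lip. Push them along the surface at a calm pace: do not pick any up and do not flick them. Leave the rubber stamp, the glue stick, the label roll and the foil pouch standing or lying where they are, and finish with the plugs at rest.

Things in the scene. Friction and masses are not known exactly. Their poses are not given: they have to be found in the camera images.
- pan: Collecting pan of grey-painted sheet metal, screwed to the bench, 148 mm deep (its x), 220 mm wide (its y), 31 mm high. Origin: on the bench under its centre. Open front at its own -x, z up. Along the front a full-width lip slopes up from the bench at x = -75 mm to the floor at x = -50 mm. Place and yaw vary; it stands ahead of the robot, its front towards the robot's right, give or take 15 degrees.
- pan_floor (a point): Centre of the pan's flat floor, 3 mm above the bench, axes as the pan's. The floor runs 60 mm to the front (-x) and 60 mm to the back from here. Side walls 4 mm thick, inner faces 106 mm to each side (y), they reach 73 mm to the front; back wall's inner face 60 mm behind (+x). Two flat screw tabs lie behind the back wall.
- plug0_center (a point): One of three equal core plugs: black plastic, round, 34 mm across, 18 mm high, hollow on top, about 30 g, standing flat on the bench and free to slide. Point: its centre, half-way up (9 mm above what it stands on).
- plug1_center (a point): One of three equal core plugs: black plastic, round, 34 mm across, 18 mm high, hollow on top, about 30 g, standing flat on the bench and free to slide. Point: its centre, half-way up (9 mm above what it stands on).
- plug2_center (a point): One of three equal core plugs: black plastic, round, 34 mm across, 18 mm high, hollow on top, about 30 g, standing flat on the bench and free to slide. Point: its centre, half-way up (9 mm above what it stands on).
- stamp: Bystander: rubber stamp with a turned wooden handle, 26 x 52 x 70 mm, standing loose. Origin: centre of its underside, z up.
- glue: Bystander: glue stick, 25 mm across, 95 mm tall, standing loose on end. Origin: centre of its underside, z up.
- roll: Bystander: white label roll lying flat, 90 mm across, 40 mm high, loose. Origin: centre of its underside, z up.
- pouch: Bystander: sealed foil pouch lying flat, 100 mm (its x) x 62 mm (its y) x 25 mm, loose. Origin: centre of its underside, z up.
Not all that is in view belongs to the job. Leave any yellow look-alike of the part that bears plug1_center alone.

How it is judged:
At the end, for the whole second after the job is handed in: All three plugs are at rest on the pan's floor between its walls, none on top of another: each plug's centre lies at x > -36 mm in the pan's frame (the whole plug past the lip, within 3 mm) and within 100 mm of its middle in y, not over 22 mm above the bench (x of plug0_center in the frame of pan between -0.036 and 0.07 m and y of plug0_center in the frame of pan between -0.1 and 0.1 m and z of each of plug0_center, plug1_center, plug2_center in the frame of pan below 0.022 m and linear speed of each of plug0, plug1, plug2 below 0.01 m/s and x of plug1_center in the frame of pan between -0.036 and 0.07 m and y of plug1_center in the frame of pan between -0.1 and 0.1 m and x of plug2_center in the frame of pan between -0.036 and 0.07 m and y of plug2_center in the frame of pan between -0.1 and 0.1 m); the robot touches nothing.
It fails at once if a plug is picked up (its centre more than 30 mm above the bench) (height (world z) of any of plug0_center, plug1_center, plug2_center above 0.03 m).
It fails at once if a plug is flicked (faster than 0.5 m/s) (linear speed of any of plug0, plug1, plug2 above 0.5 m/s).
It fails at once if the stamp, glue stick, label roll or pouch is shifted by more than 20 mm or tipped (distance of any of stamp, glue, roll, pouch from where it was at the start of the episode above 0.02 m or angle between any of stamp, glue, roll, pouch's own z axis and vertical above 0.3 rad).
It also fails if it takes over 67 s, if anything falls off the work surface, if the arm or the gripper's body presses on something with over 40 N, if the wrist force passes 120 N, or if a joint passes its speed limit or range.

ROBOT

A 7-joint arm with a two-finger parallel gripper is mounted at the origin on a cart in front of the work surface, level with it; the furniture and walls round the work are solid. World frame = base frame: x ahead of the robot, y to its left, z up, the work surface at z = 0. Lengths are in m, angles in rad, forces in N, time in s.
With the tool pointing down it reaches from about 0.425 to 0.925 m from the base axis. Payload 6.8 kg.
Tool frame: the origin (TCP) lies midway between the tips of the shut fingers; the grasp point (between the pads) lies 19 mm behind it; z points along the fingers, x is the direction in which the jaws open and shut, and the axes are right-handed (so a half turn about z gives the same grasp; the last joint's range is limited). The gripper opens to 88 mm and grips with 3 to 60 N. Pads are 20 mm wide; open, the fingers measure 115 mm over their backs; the gripper's body (75 mm by 178 mm) begins 61 mm behind the grasp point.
Start: joints at [1.195, 0.477, 0.022, 1.555, -0.011, 1.109, -0.083], TCP at [0.179, -0.651, 0.223] pointing down, gripper open.
Joint ranges: [-2.96, 2.96], [-0.34, 2.1], [-1.41, 1.46], [0.24, 2.44], [-1.37, 4.51], [0.17, 1.92], [-2.96, 2.96]. Speed limits (rad/s): [2.39, 2.39, 3.14, 3.14, 3.14, 3.14, 3.14].

INTERFACE

Orientations are given as a rotation vector (axis times angle).
In Python, from cell import env, claw, readout, imaging gives the robot as it stands. Calls block until the motion is done:
- env.goto(position, orientation): joint-space move of the TCP to a pose.
- env.move_l(position, rot=None, vel=0.15): straight line of the TCP; rot=None keeps the orientation; vel is the mean speed in m/s.
- env.move_joints(angles): joint-space move.
- claw.grip(opening, effort=None): opening from 0.0 (shut) to 1.0 (fully open); effort is the grip in N (None keeps the last); returns when the fingers have stopped.
- env.pause(seconds).
- env.ik(position, orientation): joint angles nearest the present ones, or None.
- readout.read_state(): the state.
- imaging.get_image(name): name is "scene" or "top"; returns a dict with "image" (400x640x3 uint8, red, green, blue), "fx", "fy", "cx", "cy" (pixels), "extrinsics" (4x4, takes a point from world to camera coordinates). Camera axes: x right, y up, looking along -z (the intrinsics and any distortion apply to the point x, -y, -z); pixel columns grow to the right and rows downward; lengths in m; the calibration is good to about 2 mm. A picture is of the moment at which its call begins. There is no depth.
A pose or a line that the arm cannot do raises env.IKError and nothing moves.
- env.sign_off(): hands the job in, once; it reports no verdict.
The state is a dict: "clock": time; "qpos": joint angles; "qd": joint speeds; "joint_torque": joint torques, N m; "tool_pos": TCP position; "tool_rot": TCP orientation; "wrist_force": force on the tool from outside, world axes, zero at the start; "moment": the same for the moment, N m; "opening": opening from 0.0 (shut) to 1.0 (fully open).
Only numpy, scipy, OpenCV 4.12 (cv2) and the standard library are available. Lean on these libraries where they do the work, as an engineer would, in place of code of your own. Each camera call takes 0.05 s, during which the arm holds its last target. There are 200 camera calls.

## Working session

There is one attempt and no reset: what is moved stays moved. The work goes in short steps, each a Python script; the robot and the scene stay as the last script left them, time stands still between calls to the robot, and variables do not carry over. Pictures are saved under pics/ and viewed, about 8 in all and at most 12, crops included, and the job is handed in when it is done.

```bash
ls; mkdir -p pics
python3 - <<'E'
from cell import env, claw, readout, imaging
import cv2, numpy as np
for n in ("scene","top"):
    d=imaging.get_image(n); cv2.imwrite(f"pics/{n}0.png",d["image"][:,:,::-1])
    print(n,d["fx"],d["fy"],d["cx"],d["cy"],[k for k in d]); print(np.round(d["extrinsics"],4).tolist())
s=readout.read_state();print(s["clock"],s["tool_pos"],s["tool_rot"],s["opening"])
E
```

```text
pics
scene 450.3158341099744 450.3158341099744 327.6437622798613 207.58324182218217 ['image', 'fx', 'fy', 'cx', 'cy', 'extrinsics']
[[-0.8107, -0.5855, 0.008, 0.3349], [0.3682, -0.499, 0.7845, -0.335], [-0.4553, 0.6389, 0.6201, -0.4994], [0.0, 0.0, 0.0, 1.0]]
top 405.72529902703025 405.72529902703025 319.6162576305249 199.6982460860163 ['image', 'fx', 'fy', 'cx', 'cy', 'extrinsics']
[[0.1351, -0.9908, -0.0006, -0.2488], [0.9607, 0.1308, 0.2447, -0.5467], [-0.2424, -0.0336, 0.9696, -0.8273], [0.0, 0.0, 0.0, 1.0]]
0.1 [ 0.1784283  -0.65042871  0.22178812] [-2.49741381e+00  1.90446673e+00  2.18552147e-03] 0.9994397232630939
```

View pics/scene0.png

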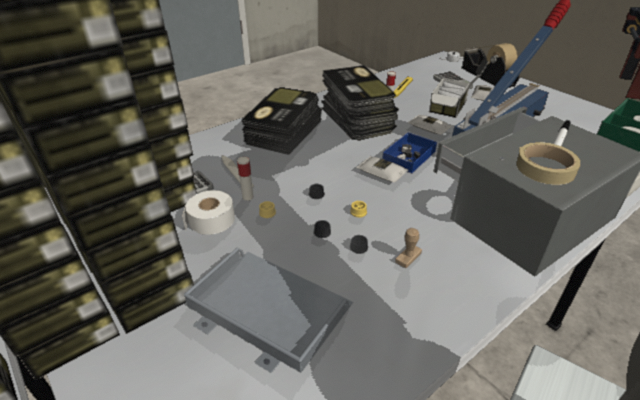

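View pics/top0.png

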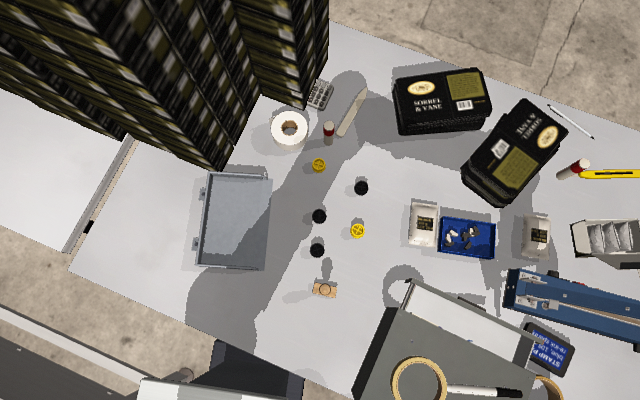

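The scene view shows the pan at about (270,305), with black plugs at (317,191), (322,229) and (359,244). The yellow look-alikes are at (267,210) and (359,209), the stamp at (410,248). In the top view the plugs are at (361,188), (319,216) and (317,251), and the pan's open front faces right at x≈268. Next I'll enlarge both.

Run:
```python
import cv2
t=cv2.imread("pics/top0.png")[100:310,180:460]; s=cv2.imread("pics/scene0.png")[150:375,170:440]
cv2.imwrite("pics/t1.png",cv2.resize(t,(784,588),interpolation=cv2.INTER_CUBIC))  #x2.8
cv2.imwrite("pics/s1.png",cv2.resize(s,(702,585),interpolation=cv2.INTER_CUBIC))  #x2.6
```

```text
(no output)
```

View pics/t1.png

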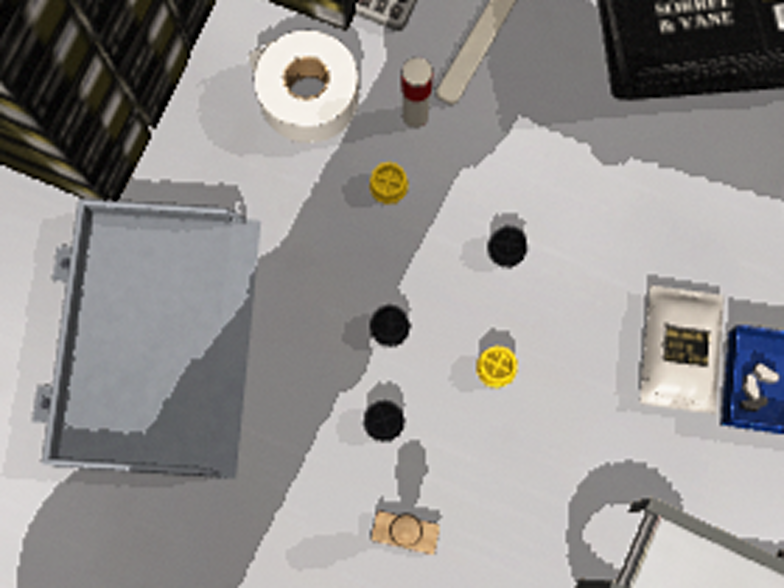

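View pics/s1.png

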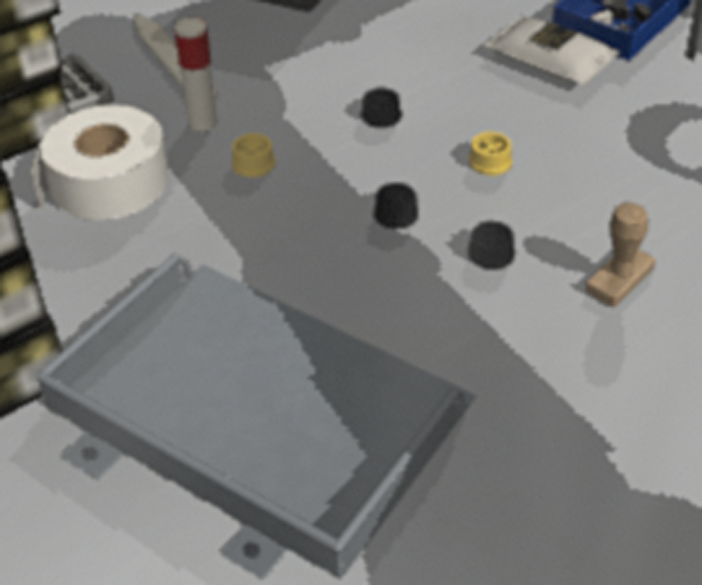

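The crops show three plugs in each view. In crop pixels they are A (507,246)/(381,107), B (390,326)/(396,205) and C (384,421)/(491,245). The pan's rim corners are also readable. Next step is triangulating the plugs and fitting the pan.

```bash
cat > geo.py <<'E'
import numpy as np, cv2, json
from scipy.optimize import least_squares
from cell import env, claw, readout, imaging
CAM={}
def cam(n):
    if n not in CAM: CAM[n]=imaging.get_image(n)
    return CAM[n]
def proj(n,P):
    d=cam(n); E=d["extrinsics"]; p=np.atleast_2d(P)@E[:3,:3].T+E[:3,3]
    return np.c_[d["cx"]-d["fx"]*p[:,0]/p[:,2], d["cy"]+d["fy"]*p[:,1]/p[:,2]]
def onplane(n,uv,z):
    d=cam(n);E=d["extrinsics"];R=E[:3,:3];c=-R.T@E[:3,3]
    r=R.T@np.array([(uv[0]-d["cx"])/d["fx"],-(uv[1]-d["cy"])/d["fy"],-1]); return c+r*(z-c[2])/r[2]
def tri(t,s): 
    f=lambda P: np.r_[proj("top",P)[0]-t,proj("scene",P)[0]-s]
    r=least_squares(f,[0.5,-.2,0]); return r.x,np.abs(r.fun).max()
T=lambda u,v:np.array([u/2.8+180-.3,v/2.8+100-.3]); S=lambda u,v:np.array([u/2.6+170-.3,v/2.6+150-.3])
E
python3 - <<'E'
from geo import *
for k,t,s in [("A",(507,246),(381,107)),("B",(390,326),(396,205)),("C",(384,421),(491,245)),("Y1",(389,183),(253,155)),("Y2",(497,367),(491,153)),("glue",(417,67),(190,27)),("roll",(307,82),(101,140)),("stamp",(405,530),(629,212)),("pouch",(683,347),(550,45))]:
    P,e=tri(T(*t),S(*s)); print(k,P.round(4),round(e,2))
obs=[("top",T(80,202),.074,-.110,.031),("top",T(44,463),.074,.110,.031),("top",T(260,222),-.075,-.11,0),("top",T(236,478),-.075,.11,0),
("scene",S(40,378),.074,-.110,.031),("scene",S(343,550),.074,.110,.031),("scene",S(180,257),-.063,-.110,.031),("scene",S(472,395),-.063,.110,.031)]
def pts(q): 
    c,s=np.cos(q[2]),np.sin(q[2]); return [np.array([q[0]+c*x-s*y,q[1]+s*x+c*y,z]) for _,_,x,y,z in obs]
f=lambda q: np.concatenate([proj(o[0],p)[0]-o[1] for o,p in zip(obs,pts(q))])
r=least_squares(f,[.6,0,1.57]); print("pan",r.x.round(4)); print(r.fun.reshape(-1,2).round(1).tolist())
E
```

```text
A [ 0.6332 -0.2636  0.0072] 0.05
B [ 0.5518 -0.1742  0.0062] 0.27
C [ 0.4727 -0.1801  0.0055] 0.33
Y1 [ 0.6762 -0.1565  0.0057] 0.08
Y2 [ 0.529  -0.2669  0.0065] 0.1
glue [ 0.7467 -0.1707  0.0887] 0.76
roll [ 0.748  -0.0751  0.0374] 0.96
stamp [ 0.3866 -0.2084  0.0614] 0.26
pouch [ 0.565  -0.4166  0.0134] 0.08
pan [0.5105 0.0197 1.6423]
[[-2.4, 0.1], [-2.7, 1.6], [-1.7, 0.7], [-2.2, 1.6], [-1.6, -0.2], [-0.4, 0.9], [2.6, -4.9], [-0.0, -6.2]]
```

The triangulated plug heights (5.5–7 mm against a nominal 9 mm) agree within calibration. The pan's yaw is about 94°. I'll use the part-open fingers as a two-point fork, about 20 mm gap, so a round plug can't slip off sideways. Before moving I'll check IK and the rack clearance.

```bash
cat > push.py <<'E'
from geo import *
from scipy.spatial.transform import Rotation as Ro
def rotv(d,sgn):
    x=sgn*np.array([d[1],-d[0],0]); z=np.array([0,0,-1.]); return Ro.from_matrix(np.c_[x,np.cross(z,x),z]).as_rotvec()
H=.30; ZT=.008; REACH=.0237
def plan(P,G,back=.042,sgn=1):
    P,G=np.array(P),np.array(G); d=(G-P)/np.linalg.norm(G-P)
    return P-d*back, G-d*REACH, d, rotv(d,sgn)
def push(P,G,back=.042,sgn=1,vel=.07):
    a,b,d,r=plan(P,G,back,sgn)
    env.goto([*a,H],r); env.move_l([*a,.06],vel=.25); env.move_l([*a,ZT],vel=.08)
    env.move_l([*b,ZT],vel=vel); f=readout.read_state()["wrist_force"]
    env.move_l([*(b-.02*d),ZT],vel=.06); env.move_l([*(b-.02*d),H],vel=.2)
    s=readout.read_state(); print("end push F",np.round(f,1),"clock",round(s["clock"],1))
JOBS={"C":((.4727,-.1801),(.448,.045)),"B":((.5518,-.1742),(.512,.045)),"A":((.6332,-.2636),(.565,.025))}
E
python3 - <<'E'
from push import *
print("rack corner",onplane("top",T(110,198),0).round(3), "box corner z0/.15",onplane("top",T(650,503),.0).round(3),onplane("top",T(650,503),.2).round(3))
for k,(P,G) in JOBS.items():
    for sgn in (1,-1):
        a,b,d,r=plan(P,G,sgn=sgn)
        for p in ([*a,H],[*a,ZT],[*b,ZT]):
            q=env.ik(p,r); print(k,sgn,np.round(p,3),None if q is None else np.round(q,2))
E
```

```text
rack corner [0.632 0.081 0.   ] box corner z0/.15 [ 0.436 -0.403  0.   ] [ 0.419 -0.36   0.2  ]
C 1 [ 0.477 -0.222  0.3  ] [ 0.74  0.2  -0.49  1.78  0.1   1.18  0.33]
C 1 [ 0.477 -0.222  0.008] [ 0.65  0.58 -0.42  2.04  0.41  0.6   0.06]
C 1 [0.451 0.021 0.008] [ 0.26  0.52 -0.53  2.2   0.52  0.54 -0.56]
C -1 [ 0.477 -0.222  0.3  ] [ 0.32  0.16 -0.01  1.81  0.    1.17 -2.72]
C -1 [ 0.477 -0.222  0.008] [ 0.17  0.56  0.19  2.07 -0.2   0.53 -2.54]
C -1 [0.451 0.021 0.008] [-0.96  0.79  1.05  2.28 -1.11  0.76 -2.14]
B 1 [ 0.559 -0.216  0.3  ] [ 0.66  0.34 -0.51  1.62  0.17  1.23  0.29]
B 1 [ 0.559 -0.216  0.008] [ 0.61  0.67 -0.47  1.86  0.44  0.71  0.07]
B 1 [0.516 0.022 0.008] [ 0.25  0.59 -0.51  2.05  0.49  0.62 -0.42]
B -1 [ 0.559 -0.216  0.3  ] [ 0.25  0.29  0.02  1.65 -0.01  1.2  -2.69]
B -1 [ 0.559 -0.216  0.008] [ 0.12  0.64  0.19  1.9  -0.19  0.63 -2.53]
B -1 [0.516 0.022 0.008] [-0.91  0.87  1.05  2.13 -1.09  0.84 -2.12]
A 1 [ 0.643 -0.304  0.3  ] [ 0.63  0.52 -0.43  1.34  0.22  1.33  0.43]
A 1 [ 0.643 -0.304  0.008] [ 0.6   0.79 -0.37  1.57  0.35  0.84  0.33]
A 1 [0.57  0.002 0.008] [ 0.31  0.66 -0.56  1.93  0.53  0.7  -0.33]
A -1 [ 0.643 -0.304  0.3  ] [ 0.26  0.49  0.15  1.37 -0.07  1.29 -2.5 ]
A -1 [ 0.643 -0.304  0.008] [ 0.2   0.78  0.23  1.61 -0.23  0.78 -2.38]
A -1 [0.57  0.002 0.008] [-0.83  0.93  1.05  2.   -1.07  0.91 -2.09]
```

IK is fine with sgn=+1. The rack corner is at (0.632, 0.081), so plug A goes in two strokes and the last one turns the gripper's body away from the rack. C and B go first.

Run:
```python
from push import *
p=readout.read_state()["tool_pos"]; env.move_l([p[0],p[1],.38],vel=.2); claw.grip(20/88,effort=20)
P,G=(.4727,-.1801),(.450,.035)
a,b,d,r=plan(P,G); env.goto([*a,.40],r)
print(readout.read_state()["opening"],readout.read_state()["wrist_force"].round(1))
push(P,G); push((.5518,-.1742),(.515,.035))
d=imaging.get_image("top"); cv2.imwrite("pics/t2.png",cv2.resize(d["image"][60:310,180:480,::-1],(720,600)))
```

```text
0.22285194097685282 [0.4 0.2 0.4]
end push F [-0.3 -2.7  3.2] clock 12.2
end push F [ 0.  -2.9  3.4] clock 20.6
```

View pics/t2.png

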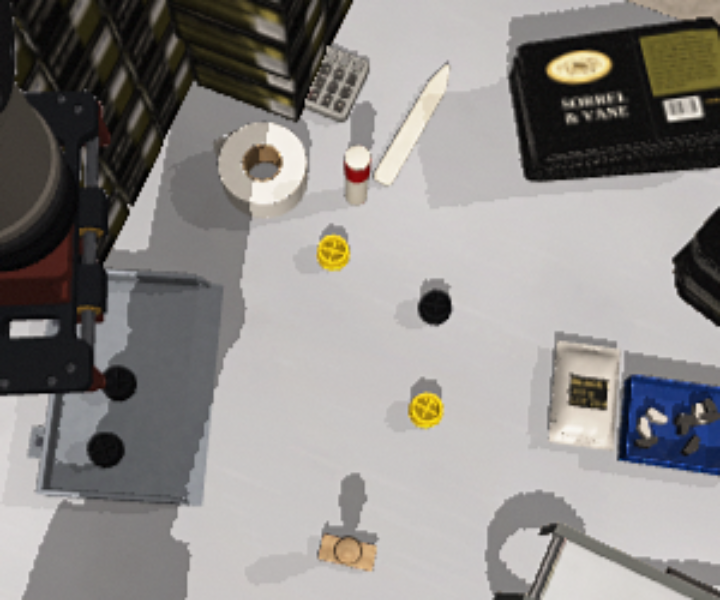

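B and C lie well inside the pan at crop (118,383) and (106,450). Everything else, including A at (435,307), is unmoved. A's two strokes come next.

Run:
```python
from push import *
push((.6332,-.2636),(.51,-.10))
d=imaging.get_image("top"); im=d["image"]; u,v=proj("top",[.51,-.1,.009])[0]
x0,y0=int(u)-25,int(v)-25; g=im[y0:y0+50,x0:x0+50].max(2)<45
n,_,st,ce=cv2.connectedComponentsWithStats(g.astype(np.uint8)); print("pred",u.round(1),v.round(1))
for i in range(1,n):
    if st[i,4]>40: print(st[i],(ce[i]+[x0,y0]).round(1),onplane("top",ce[i]+[x0,y0],.009).round(4))
cv2.imwrite("pics/t3.png",cv2.resize(im[60:310,180:480,::-1],(720,600)))
```

```text
end push F [ 0.3  0.2 -0.2] clock 29.2
pred 284.7 228.9
[ 32   0  18  26 307] [300.2 212.9] [ 0.5522 -0.1301  0.009 ]
[ 21  20  13  14 147] [285.9 229.2] [ 0.5096 -0.103   0.009 ]
```

View pics/t3.png

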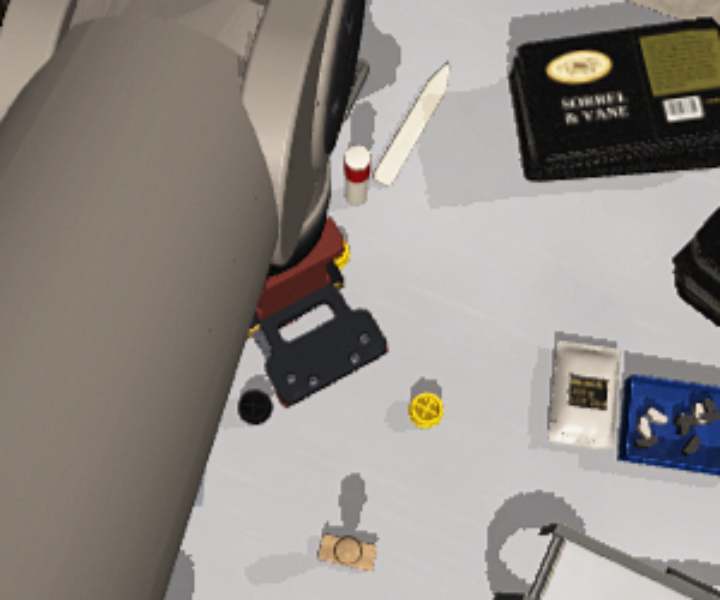

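A stands at (0.510, −0.103), within about 3 mm of the plan and visible at crop (255,406). Time for the final stroke, after which I'll move the arm clear and check.

Run:
```python
from push import *
push((.510,-.102),(.575,.02))
env.goto([.45,-.30,.35],rotv((0,1),1))
for n,c in (("top",(slice(60,310),slice(180,480))),("scene",(slice(150,375),slice(170,440)))):
    d=imaging.get_image(n); cv2.imwrite(f"pics/{n}4.png",cv2.resize(d["image"][c][:,:,::-1],(720,600)))
print(readout.read_state()["clock"])
```

```text
end push F [-0.1 -1.3  0.8] clock 36.6
37.9167
```

View pics/top4.png

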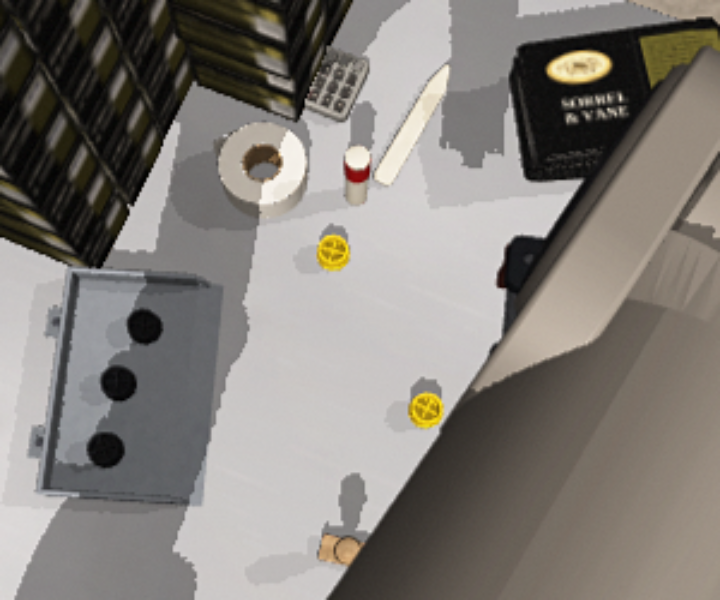

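View pics/scene4.png

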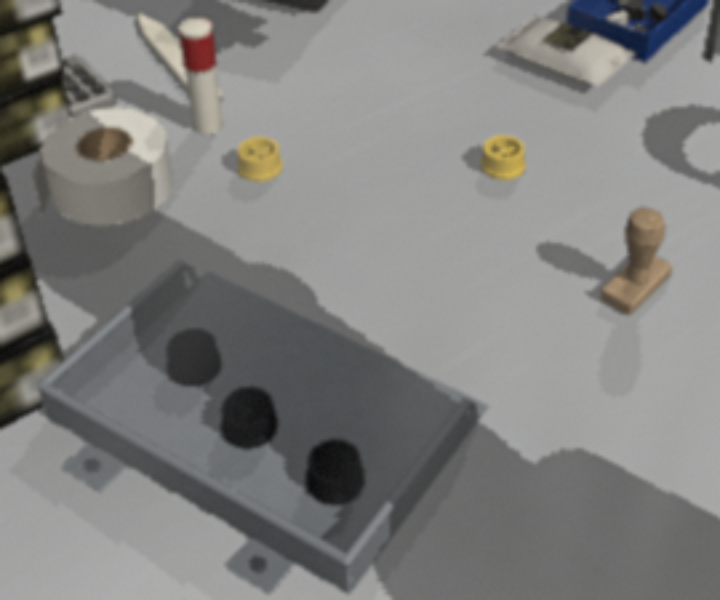

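Both views show the three plugs flat in the pan, at top crop (145,327), (118,383) and (106,450). The bystanders and the yellow look-alikes haven't moved. I'll do a numeric check in the pan frame, then hand in.

Run:
```python
from geo import *
q=[.5105,.0197,1.6423]; c,s=np.cos(q[2]),np.sin(q[2]); ok=True
for k,t,w in [("A",(145,327),(193,357)),("B",(118,383),(248,417)),("C",(106,450),(335,471))]:
    P,e=tri(np.array(t)/2.4+[180,60]-.3,np.array(w)*.375+[170,150]-.3); dx,dy=P[0]-q[0],P[1]-q[1]
    x,y=c*dx+s*dy,-s*dx+c*dy; print(k,P.round(3),"pan",round(x,3),round(y,3),"err",round(e,2)); ok&=(-.028<x<.06 and abs(y)<.092)
print(readout.read_state()["wrist_force"].round(1),ok)
if ok: env.sign_off()
```

```text
A [0.575 0.017 0.008] pan -0.007 -0.064 err 0.38
B [0.515 0.033 0.008] pan 0.013 -0.006 err 0.19
C [0.45  0.032 0.008] pan 0.016 0.059 err 0.27
[ 0.1  0.1 -0.5] True
the job is handed in; nothing more can be done
```

All three black plugs are in the pan, past the lip, and the job is handed in at about 38 s on the robot's clock. `sign_off()` gives no verdict.

I swept each plug along the bench at about 0.07 m/s with the part-open fingers as a fork. Plugs C and B (my labels) took one stroke each. A took two, so the gripper's body stayed clear of the rack.

| Plug | Pan x (m) | Pan y (m) | Height of centre (m) |
|---|---|---|---|
| A | −0.007 | −0.064 | 0.008 |
| B | 0.013 | −0.006 | 0.008 |
| C | 0.016 | 0.059 | 0.008 |

- **Against the limits:** these are from two views, and all lie well within x −0.036 to 0.07 m and y ±0.1 m.
- **Heights:** they read about 4 mm below the expected 12 mm, the same low bias of 2–4 mm as in the first measurements.
- **Bystanders:** the stamp, glue stick, roll, pouch and yellow look-alikes looked unmoved in the last pictures. I compared them by eye and did not measure them again.
- **Robot:** it was clear of everything at the end, with wrist force about 0.5 N. The forces read at the end of the strokes were under 5 N.
- **Disagreement:** in the pan fit, the front ends of the side walls were 5–6 pixels off in the scene view, so the pan's position is good to about 5 mm. The plugs' margin is at least 29 mm.
- **Not checked:** plug speed was not measured directly, nor whether the plugs were at rest; I took only one picture per view after the last stroke.

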